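Slide the full media bottle home in its bay

ROBOT

A 6-joint arm with a two-finger parallel gripper is mounted at the origin on a cart in front of the work surface, level with it; the furniture and walls round the work are solid. World frame = base frame: x ahead of the robot, y to its left, z up, the work surface at z = 0. Lengths are in m, angles in rad, forces in N, time in s.
With the tool pointing down it reaches from about 0.275 to 0.775 m from the base axis. Payload 14.6 kg.
Tool frame: the origin (TCP) lies on the centre line of the jaws, within the pads' length; the fingertips stand 17 mm ahead of it and the grasp point (between the pads) lies 2 mm behind it; z points along the fingers, y is the line along which they close (so a half turn about z gives the same grasp; the last joint's range is limited). The gripper opens to 85 mm and grips with 20 to 120 N. Pads are 22 mm wide; open, the fingers measure 114 mm over their backs; the gripper's body (76 mm by 85 mm) begins 54 mm behind the grasp point. The pads swing forward as they close: fully open they stand 13 mm farther back than shut.
Start: joints at [-1.398, 0.263, -0.048, 1.259, 0, 1.415], TCP at [0.169, -0.497, 0.248] pointing down, gripper open.
Joint ranges: [-2.65, 2.65], [-0.89, 1.7], [-1.18, 1.37], [-2.13, 2.11], [-1.35, 1.29], [-3.14, 3.14]. Speed limits (rad/s): [1.89, 1.89, 2.57, 2.79, 3.14, 3.14].

INTERFACE

Orientations are given as a rotation vector (axis times angle).
In Python, from bench import readout, read_camera, order gives the robot as it stands.
- The arm moves only by the tool servo_tool, never from a script. Its argument "motion" is a list of rows, each an object of numbers: "dx", "dy", "dz": the shift along the tool's x, y, z in m; "wx", "wy", "wz": the turn, a rotation vector about the tool's x, y, z in rad. A call has 1 to 8 rows; each row shifts and turns the commanded pose from where the row before left it, along the tool's axes as they then stand; what a row does not reach is not made up. A row lasts 1/8 s, in which the tool goes at most 62.5 mm and 10.7 degrees, less where a joint would pass 70% of its speed; a pose out of reach is approached as far as the arm can. A call is refused whole if a number of a shift passes 0.0625 or a number of a turn 0.188, either way. A call with a gripper value outside its range is refused whole. "fingers" is the opening, from -1 (shut) to 1 (fully open), set as the call begins (left out, the last holds). The fingers move at their own pace and stop on an object; "force" is the grip in N (left out, the last holds). Time passes only in rows, so rows that do not move let the fingers close. It gives the time, the measured TCP pose, the force, the opening and the grip force at its end, in the units of the state.
- readout.get_obs(): the state, without advancing time (a new reading comes with each control period).
- read_camera(name): name is "side" or "top"; returns a dict with "color" (384x512x3 uint8, red, green, blue), "mtx" (3x3 intrinsics, pixels), "camera_from_world" (4x4, takes a point from world to camera coordinates). Camera axes: x right, y down, z forward; pixel columns grow to the right and rows downward; lengths in m; the calibration is good to about 2 mm. A picture is of the moment at which its call begins. There is no depth.
- order.job_done(): hands the job in; it is judged then, once.
The state is a dict: "t": time; "joints": joint angles; "joint_velocities": joint speeds; "joint_torque": joint torques, N m; "position": TCP position; "tcp_rot": TCP orientation; "force": force on the tool from outside, world axes, zero at the start; "torque": the same for the moment, N m; "grip_width": opening from 0.0 (shut) to 1.0 (fully open); "finger_force": force on a finger pad.
Only numpy, scipy, OpenCV 4.12 (cv2) and the standard library are available. Lean on these libraries where they do the work, as an engineer would, in place of code of your own. Each camera call takes 0.05 s, during which the arm holds its last target. There are 200 camera calls.

TASK

Slide the full media bottle along the bench into the aluminium bottle bay, square to it, and press it gently but firmly home until the sprung stop pad at the back gives under it, without ramming the stop. The bottle must stay upright and on the bench all the way: do not lift it, tip it or drop it. Leave it standing there against the pad, and leave the beaker, the vial and the foil-topped jar where they are.

Things in the scene. Friction and masses are not known exactly. Their poses are not given: they have to be found in the camera images.
- media_bottle: White-capped square media bottle, 66 x 66 mm with flat sides up to about 110 mm and a neck above, 170 mm tall, 0.36 to 0.73 kg; it slides on the bench at 1.5 to 6 N. Origin at the centre of its underside; x and y axes are the normals of its flat sides (any side may be pushed), z up.
- bottle_mid (a point): Centre line of the media bottle, 72 mm above its underside. Pushed above some 35 mm the bottle tips: push it with the fingertips within 20 mm of the bench. The gripper's body is deeper than the fingers and would meet the tall bottle high up, so lean the hand back by about 35 degrees, wrist trailing behind the push.
- bottle_bay: Fixed aluminium U-shaped bay without a floor. Two rails 45 mm high, 10 mm thick, 72 mm clear between them, run from x = 12 to 125 mm; before them lips flare to about 95 mm at the mouth (x = -25 mm). Origin on the bench on the line midway between the rails; x axis points into the bay (the way the bottle goes in, roughly to the robot's left). Rear wall's inner face at x = 119 mm.
- stop_unit: Adjustable stop on the bay's rear wall; origin on that wall's inner face, 26 mm up, x as the bay's. Its rod carries a flat rubber pad 50 mm wide, 10 to 42 mm above the bench. The rod's setting is not measured: the pad's face stands 28 to 68 mm beyond the bay's origin, so the bottle's centre ends between -5 and +40 mm along the bay's x.
- beaker_mid (a point): Centre (35 mm up) of the loose clear beaker, 67 mm wide, 71 mm tall; a bystander.
- vial_mid (a point): Centre (34 mm up) of the loose capped vial, 29 mm wide, 68 mm tall; a bystander.
- foil_jar_mid (a point): Centre (20 mm up) of the loose small jar under foil, 50 mm wide, 48 mm tall; a bystander.
- stop_end (a point): Point where the rod leaves the rear wall. The pad is sprung at 1.6 N per mm over 5 mm, then solid. A firm gentle press is 4 to 8 N on the pad: push until the force has risen by about 6 N above that which slides the bottle. Over 12 N on the stop is ramming. When let go slowly, the bottle's friction keeps it against the pad.

How it is judged:
By the outcome, as a careful person would: the job done as asked, in the order asked, and still so for the second after the job is handed in, with the robot touching nothing.
It also fails if it takes over 72 s, if anything falls off the work surface, if the arm or the gripper's body presses on something with over 40 N, if the wrist force passes 120 N, or if a joint passes its speed limit or range.

## Working session

There is one attempt and no reset: what is moved stays moved. The work goes in short steps, Python scripts to look and compute and a tool call to move; the robot and the scene stay as the last step left them, time stands still between calls to the robot, and variables do not carry over. Pictures are saved under pics/ and viewed, at most 10 in all, crops included, and the job is handed in when it is done.

Besides the shell and the picture viewer there is one more tool, called as name([rows], argument=value, ...), one row to a line, values as JSON. servo_tool: Moves the arm, as the interface text tells. Its arguments: {"type":"object","properties":{"motion":{"type":"array","items":{"type":"object","properties":{"dx":{"type":"number"},"dy":{"type":"number"},"dz":{"type":"number"},"wx":{"type":"number"},"wy":{"type":"number"},"wz":{"type":"number"}}}},"fingers":{"type":"number"},"force":{"type":"number"}},"required":["motion"]}

```bash
mkdir -p pics; cat > h.py <<'E'
import numpy as np, cv2
from scipy.spatial.transform import Rotation as R
from bench import readout, read_camera, order
def snap(n,f):
    c=read_camera(n); cv2.imwrite(f'pics/{f}.png',c['color'][:,:,::-1]); np.savez(f'pics/{f}.npz',**c); return c
def ray(c,u,v,z):
    T=c['camera_from_world'];Rm=T[:3,:3];o=-Rm.T@T[:3,3]
    d=Rm.T@np.linalg.inv(c['mtx'])@np.array([u,v,1.]);return o+d*(z-o[2])/d[2]
def proj(c,p):
    T=c['camera_from_world'];q=c['mtx']@(T[:3,:3]@np.array(p)+T[:3,3]);return q[:2]/q[2]
E
python3 - <<'E'
from h import *
a=snap('top','t0');b=snap('side','s0')
for c in(a,b):
    T=c['camera_from_world'];print(-T[:3,:3].T@T[:3,3],T[2,:3])
o=readout.get_obs();print({k:np.round(v,3) for k,v in o.items()})
print(R.from_rotvec(o['tcp_rot']).as_matrix().round(3))
E
```

```text
[ 0.36820356 -0.20477597  1.19812796] [ 0.10936994  0.00647483 -0.99398003]
[ 0.01737348 -1.13741253  0.82796576] [ 0.3861357   0.72092339 -0.57547258]
{'t': np.float64(0.1), 'joints': array([-1.398,  0.264, -0.049,  1.259, -0.   ,  1.415]), 'joint_velocities': array([ 0.002, -0.002,  0.002,  0.001, -0.   , -0.001]), 'joint_torque': array([ 4.0000e-03, -6.3858e+01,  3.8506e+01,  1.0000e-02, -0.0000e+00,
        0.0000e+00]), 'position': array([ 0.169, -0.497,  0.248]), 'tcp_rot': array([-3.098, -0.512,  0.   ]), 'force': array([-0.562,  0.12 , -0.257]), 'torque': array([-0.006, -0.004,  0.007]), 'finger_force': np.float64(0.0), 'grip_width': np.float64(0.995)}
[[ 0.947  0.322 -0.   ]
 [ 0.322 -0.947  0.001]
 [ 0.    -0.001 -1.   ]]
```

View pics/t0.png

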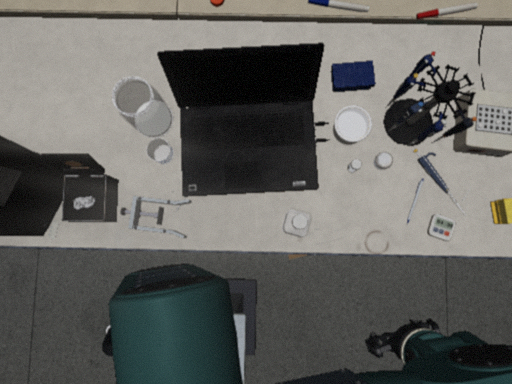

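View pics/s0.png

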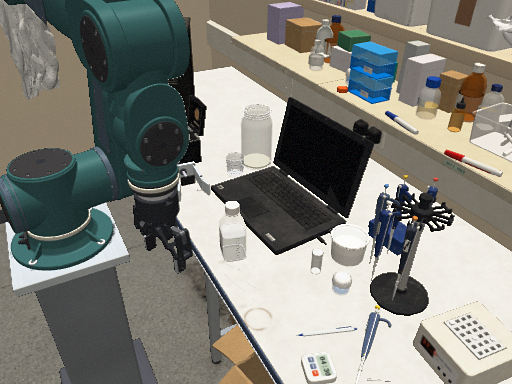

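The top view shows the bottle's cap near (298,221), and the bay at about x 122–190, y 198–237, with its mouth to the right. The beaker is near (352,124), the vial near (355,165) and the foil jar near (384,160). The side view shows the bottle at (232,235), with the bay partly hidden by the arm. I'll enlarge the top view next.

```bash
python3 - <<'E'
from h import *
im=cv2.imread('pics/t0.png')
a=cv2.resize(im[190:245,110:210],None,fx=7,fy=7,interpolation=cv2.INTER_CUBIC)[:,:700]
b=cv2.resize(im[190:245,250:350],None,fx=4,fy=4,interpolation=cv2.INTER_CUBIC)
b=cv2.copyMakeBorder(b,0,0,0,300,cv2.BORDER_CONSTANT)
cv2.imwrite('pics/c0.png',cv2.resize(np.vstack([a,b[:210]]),None,fx=1,fy=1))
c=dict(np.load('pics/t0.npz'))
for n,u,v,z in [('cap',298,221,.17),('beaker',352,124,.07),('vial',355,165,.068),('foil',384,160,.048),('bayR',190,202,.045),('bayL',187,235,.045),('edge',298,252,0)]: print(n,ray(c,u,v,z).round(3))
E
```

```text
cap [ 0.408 -0.292  0.17 ]
beaker [ 0.685 -0.448  0.07 ]
vial [ 0.57  -0.456  0.068]
foil [ 0.589 -0.542  0.048]
bayR [ 0.46  -0.001  0.045]
bayL [0.368 0.004 0.045]
edge [ 0.326 -0.308  0.   ]
```

View pics/c0.png

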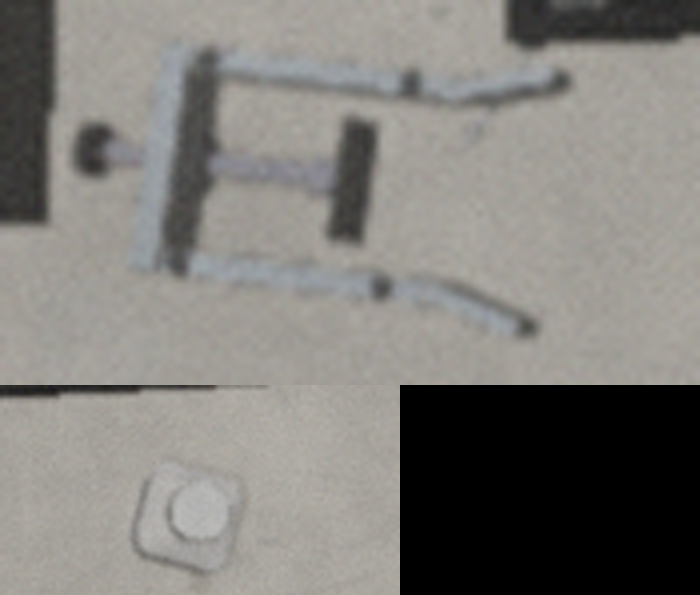

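The crop shows the rails tilted about 5° in the image, with the dark stop pad near px (160,215). The bottle is rotated about 14° in the image, with its cap at px (300,221). I'll compute the poses and check them with an overlay.

```bash
python3 - <<'E'
from h import *
t=dict(np.load('pics/t0.npz'));s=dict(np.load('pics/s0.npz'))
P=lambda x,y,z,f=7,o=(110,190):ray(t,o[0]+(x+.5)/f-.5,o[1]+(y+.5)/f-.5,z)
up=[P(220,65,.045),P(440,92,.045)];lo=[P(200,266,.045),P(390,290,.045)]
dirs=[(a-b)[:2]/np.linalg.norm((a-b)[:2]) for a,b in(up,lo)]
d=sum(dirs);d/=np.linalg.norm(d);n=np.array([-d[1],d[0]])
print('up',up,'lo',lo,'dirs',dirs,'gap',abs((np.mean(up,0)-np.mean(lo,0))[:2]@n))
mid=((up[0][:2]@n)+(lo[0][:2]@n)+(up[1][:2]@n)+(lo[1][:2]@n))/4
tips=[P(568,80,.045),P(535,328,.045)];a=np.mean([q[:2]@d for q in tips])
wall=[P(192,50,.045),P(163,268,.045)];w=np.mean([q[:2]@d for q in wall])
pad=np.mean([P(376,122,.042)[:2]@d,P(363,243,.042)[:2]@d])
o=n*mid+d*(a+.025);print('wall from tips(144)',w-a,'pad face x in bay',pad-a-.025,'pad via wall',pad-w+.119)
B=lambda x,y,z:P(x,y-385,z,4,(250,190))
cap=B(201,511,.17)
cs=[B(*q,.11) for q in[(166,462),(243,479),(210,570)]]
print('cap',cap,'sh',np.round(cs,3))
e=(cs[0]-cs[1])[:2];print('yaw from y to x',np.degrees(np.arctan2(e[0],e[1])),'bay',np.degrees(np.arctan2(d[0],d[1])))
print('o',o,'d',d,'bottle in bay',(cap[:2]-o)@d,(cap[:2]-o)@n)
def draw(c,im,pts,k,off,col):
    q=np.array([(proj(c,p)-off+.5)*k for p in pts]).astype(int);cv2.polylines(im,[q],True,col,1)
for c,off,name in((t,(110,190),'t0'),(s,(130,150),'s0')):
    im=cv2.imread(f'pics/{name}.png')
    x0,y0=off;W,H,k=(215,55,3.7) if name=='t0' else(140,130,2.9)
    im=cv2.resize(im[y0:y0+H,x0:x0+W],None,fx=k,fy=k,interpolation=cv2.INTER_CUBIC)
    th=np.radians(14);f=np.array([np.sin(th),np.cos(th)]);g=np.array([-f[1],f[0]])
    for z in(0,.11):draw(c,im,[[*(cap[:2]+.033*(i*f+j*g)),z] for i,j in((1,1),(1,-1),(-1,-1),(-1,1))],k,off,(0,0,255))
    draw(c,im,[[*(cap[:2]+.015*np.array([np.cos(v),np.sin(v)])),.17] for v in np.linspace(0,6,20)],k,off,(255,0,0))
    for sg in(1,-1):
        for y1 in(.036,.046):draw(c,im,[[*(o+d*.012+n*sg*y1),.045],[*(o+d*.119+n*sg*y1),.045]],k,off,(0,200,0))
        draw(c,im,[[*(o-d*.025+n*sg*.0475),.045],[*(o+d*.012+n*sg*.036),.045]],k,off,(0,200,0))
    cv2.imwrite(f'pics/ov_{name}.png',im)
a=cv2.imread('pics/ov_t0.png');b=cv2.imread('pics/ov_s0.png')
Wm=max(a.shape[1],b.shape[1]);z=np.zeros((a.shape[0]+b.shape[0],Wm,3),np.uint8);z[:a.shape[0],:a.shape[1]]=a;z[a.shape[0]:,:b.shape[1]]=b
print(z.shape);cv2.imwrite('pics/ov.png',z)
E
```

```text
up [array([0.46554955, 0.13688473, 0.045     ]), array([0.45656977, 0.04842254, 0.045     ])] lo [array([0.38542223, 0.14059745, 0.045     ]), array([0.37754745, 0.06474306, 0.045     ])] dirs [array([0.10099076, 0.99488736]), array([0.10325949, 0.99465445])] gap 0.08018172124011512
wall from tips(144) 0.15046663837745383 pad face x in bay 0.04885053872750094 pad via wall 0.042383900350047105
cap [ 0.4078955  -0.29677945  0.17      ] sh [[ 0.442 -0.279  0.11 ]
 [ 0.432 -0.329  0.11 ]
 [ 0.372 -0.308  0.11 ]]
yaw from y to x 11.291761392805878 bay 5.861561765460033
o [0.41403009 0.02711823] d [0.10212519 0.99477155] bottle in bay -0.32283069659258523 -0.026975591970757766
(581, 796, 3)
```

View pics/ov.png

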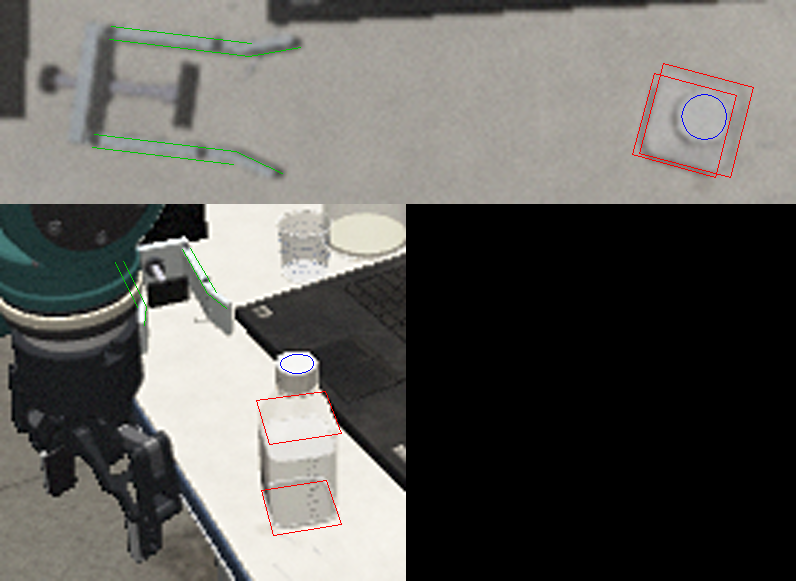

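The overlay fits. In the world frame:

| Item | Position / heading |
|---|---|
| Bay origin | (0.414, 0.027), heading 5.9° from y toward x |
| Bottle | (0.408, -0.297), heading about 13° |
| Pad face | about 42–49 mm into the bay |

I'll orient the tool first: a half-closed two-finger push plate with a 35° lean.

servo_tool([
  {"wz":-0.166},
  {"wz":-0.166},
  {"wz":-0.166},
  {"wz":-0.166},
  {"wz":-0.166},
  {"wz":-0.166},
  {"wy":0.153},
  {"wy":0.153},
], fingers=-0.2, force=40)

```text
validation failed for argument at $.mo...
```

servo_tool([
  {"wy":0.153},
  {"wy":0.153},
  {},
])

```text
validation failed for argument at $.mo...
```

```bash
cat >> h.py <<'E'
def state():
    o=readout.get_obs();M=R.from_rotvec(o['tcp_rot']).as_matrix()
    print('t',round(float(o['t']),2),'p',o['position'].round(4),'psi',np.degrees(np.arctan2(M[0,0],M[1,0])).round(2),'lean',np.degrees(np.arcsin(M[2,0])).round(1),'yz',M[2,1].round(3),'F',o['force'].round(2),'w',round(float(o['grip_width']),2),'j',o['joints'].round(2))
    return o,M
def to(target,psi=None,L=35):
    o,M=state();print('tool shift',(M.T@(np.array(target)-o['position'])).round(4))
    if psi is not None:
        s,c=np.sin(np.radians(psi)),np.cos(np.radians(psi));l=np.radians(L);f=np.array([s,c,0]);u=np.array([0,0,1.])
        N=np.column_stack([f*np.cos(l)+u*np.sin(l),[c,-s,0],f*np.sin(l)-u*np.cos(l)])
        print('tool turn',R.from_matrix(M.T@N).as_rotvec().round(4))
E
python3 -c "
from h import *
to([.39,-.385,.13],13)"
```

```text
t 0.1 p [ 0.169  -0.4968  0.2479] psi 71.22 lean 0.0 yz -0.001 F [-0.56  0.12 -0.26] w 1.0 j [-1.4   0.26 -0.05  1.26 -0.    1.42]
tool shift [ 0.2452 -0.0346  0.1179]
tool turn [ 0.3092  0.5561 -0.9834]
```

servo_tool([
  {"dx":0,"dy":0,"dz":0,"wx":0,"wy":0,"wz":-0.166},
  {"dx":0,"dy":0,"dz":0,"wx":0,"wy":0,"wz":-0.166},
  {"dx":0,"dy":0,"dz":0,"wx":0,"wy":0,"wz":-0.166},
  {"dx":0,"dy":0,"dz":0,"wx":0,"wy":0,"wz":-0.166},
  {"dx":0,"dy":0,"dz":0,"wx":0,"wy":0,"wz":-0.166},
  {"dx":0,"dy":0,"dz":0,"wx":0,"wy":0,"wz":-0.166},
  {"dx":0,"dy":0,"dz":0,"wx":0,"wy":0.153,"wz":0},
  {"dx":0,"dy":0,"dz":0,"wx":0,"wy":0.153,"wz":0},
], fingers=-0.2, force=40)

```text
t: 1.1
position: [0.1692, -0.4967, 0.249]
tcp_rot: [-2.311, -1.801, -0.361]
force: [-0.8, -0.6, 0.5]
grip_width: 0.397
finger_force: 0.0
```

servo_tool([
  {"dx":0,"dy":0,"dz":0,"wx":0,"wy":0.153,"wz":0},
  {"dx":0,"dy":0,"dz":0,"wx":0,"wy":0.153,"wz":0},
  {"dx":0,"dy":0,"dz":0,"wx":0,"wy":0,"wz":0},
])

```text
t: 1.48
position: [0.1684, -0.4981, 0.2451]
tcp_rot: [-2.117, -1.646, -0.673]
force: [-0.2, -0.1, -0.4]
grip_width: 0.401
finger_force: 0.0
```

```bash
python3 -c "
from h import *
to([.39,-.385,.13],13)"
```

```text
t 1.48 p [ 0.1684 -0.4981  0.2451] psi 14.3 lean 35.4 yz -0.002 F [-0.24 -0.13 -0.44] w 0.4 j [-1.49  0.67  0.45  1.94  0.18  0.27]
tool shift [0.0674 0.1872 0.1885]
tool turn [ 0.0106 -0.0063 -0.0185]
```

servo_tool([
  {"dx":0.011,"dy":0.031,"dz":0.031,"wx":0,"wy":0,"wz":-0.02},
  {"dx":0.011,"dy":0.031,"dz":0.031,"wx":0,"wy":0,"wz":0},
  {"dx":0.011,"dy":0.031,"dz":0.031,"wx":0,"wy":0,"wz":0},
  {"dx":0.011,"dy":0.031,"dz":0.031,"wx":0,"wy":0,"wz":0},
  {"dx":0.011,"dy":0.031,"dz":0.031,"wx":0,"wy":0,"wz":0},
  {"dx":0.011,"dy":0.031,"dz":0.031,"wx":0,"wy":0,"wz":0},
  {"dx":0,"dy":0,"dz":0,"wx":0,"wy":0,"wz":0},
])

```text
t: 2.35
position: [0.3899, -0.3816, 0.136]
tcp_rot: [-2.104, -1.681, -0.673]
force: [-0.5, -0.3, 1.4]
grip_width: 0.4
finger_force: 0.0
```

```bash
python3 -c "
from h import *
to([.391,-.375,.035],13)"
```

```text
t 2.35 p [ 0.3899 -0.3816  0.136 ] psi 12.48 lean 34.9 yz 0.013 F [-0.51 -0.31  1.43] w 0.4 j [-1.11  0.65  0.12  1.53  0.38  0.59]
tool shift [-0.0523 -0.0018  0.0866]
tool turn [0.0106 0.0021 0.0075]
```

servo_tool([
  {"dx":-0.013,"dy":0,"dz":0.0215,"wx":0.01,"wy":0,"wz":0.007},
  {"dx":-0.013,"dy":0,"dz":0.0215,"wx":0,"wy":0,"wz":0},
  {"dx":-0.013,"dy":-0.001,"dz":0.0215,"wx":0,"wy":0,"wz":0},
  {"dx":-0.013,"dy":-0.001,"dz":0.0215,"wx":0,"wy":0,"wz":0},
  {"dx":0,"dy":0,"dz":0,"wx":0,"wy":0,"wz":0},
  {"dx":0,"dy":0,"dz":0,"wx":0,"wy":0,"wz":0},
])

```text
t: 3.1
position: [0.3881, -0.3774, 0.037]
tcp_rot: [-2.106, -1.669, -0.663]
force: [-0.5, 0.3, -0.1]
grip_width: 0.4
finger_force: 0.0
```

```bash
python3 - <<'E'
from h import *
o,M=state()
s=snap('side','s1');t=snap('top','t1')
p=o['position']
for c,n,(x0,y0,W,H) in((s,'s1',(150,170,200,150)),(t,'t1',(250,180,160,75))):
    im=cv2.imread(f'pics/{n}.png');k=4 if n=='s1' else 5
    im=cv2.resize(im[y0:y0+H,x0:x0+W],None,fx=3,fy=3,interpolation=cv2.INTER_CUBIC)
    for q,col in((p,(0,0,255)),(p+.017*M[:,2]+.011*M[:,0],(255,0,0)),(p+.017*M[:,2]-.011*M[:,0],(0,200,0))):
        cv2.circle(im,tuple(((proj(c,q)-(x0,y0)+.5)*3).astype(int)),3,col,-1)
    cv2.imwrite(f'pics/{n}c.png',im)
a=cv2.imread('pics/s1c.png')[:370];b=cv2.imread('pics/t1c.png');z=np.zeros((a.shape[0]+b.shape[0],600,3),np.uint8);z[:a.shape[0]]=a;z[a.shape[0]:,:b.shape[1]]=b;cv2.imwrite('pics/v1.png',z)
E
```

```text
t 3.1 p [ 0.3881 -0.3774  0.037 ] psi 13.2 lean 34.9 yz 0.001 F [-0.51  0.26 -0.09] w 0.4 j [-1.11  0.73 -0.01  1.32  0.37  0.6 ]
```

View pics/v1.png

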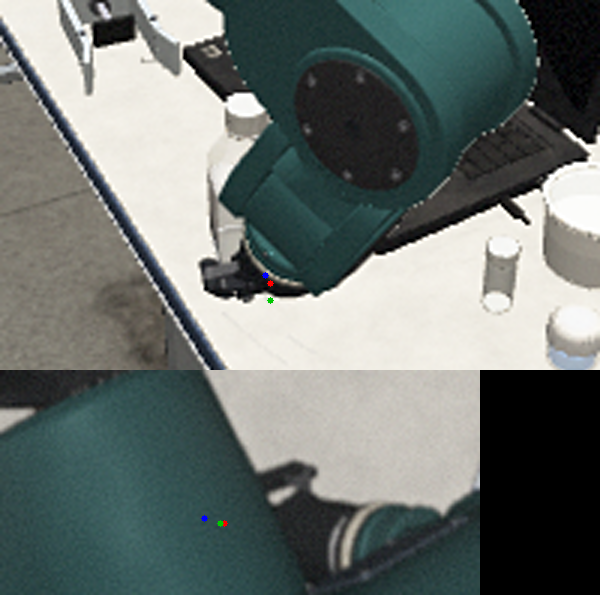

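The side view shows the fingertips low behind the bottle, at crop (230,280). The cap is at crop (245,110) and clear, and the vial and foil jar are well away. The top view is blocked by the arm. I'll descend the rest of the way and approach.

servo_tool([
  {"dx":-0.003,"dy":0,"dz":0.0045,"wx":0,"wy":0,"wz":0},
  {"dx":-0.003,"dy":0,"dz":0.0045,"wx":0,"wy":0,"wz":0},
  {"dx":0.006,"dy":0,"dz":0.0042,"wx":0,"wy":0,"wz":0},
  {"dx":0.006,"dy":0,"dz":0.0042,"wx":0,"wy":0,"wz":0},
  {"dx":0.004,"dy":0,"dz":0.0028,"wx":0,"wy":0,"wz":0},
  {"dx":0,"dy":0,"dz":0,"wx":0,"wy":0,"wz":0},
])

```text
t: 3.95
position: [0.3927, -0.357, 0.0249]
tcp_rot: [-2.103, -1.667, -0.664]
force: [-0.4, -0.1, -0.4]
grip_width: 0.399
finger_force: 0.0
```

```bash
python3 -c "
from h import *
to([.391,-.375,.025],13)"
```

```text
t 3.95 p [ 0.3927 -0.357   0.0249] psi 13.21 lean 35.1 yz -0.001 F [-0.44 -0.14 -0.4 ] w 0.4 j [-1.09  0.72 -0.07  1.27  0.38  0.62]
tool shift [-0.0146  0.0024 -0.0104]
tool turn [ 0.0013 -0.001  -0.003 ]
```

servo_tool([
  {"dx":0.0025,"dy":0,"dz":0.0017,"wx":0,"wy":0,"wz":0},
  {"dx":0.0025,"dy":0,"dz":0.0017,"wx":0,"wy":0,"wz":0},
  {"dx":0.0025,"dy":0,"dz":0.0017,"wx":0,"wy":0,"wz":0},
  {"dx":0.0025,"dy":0,"dz":0.0017,"wx":0,"wy":0,"wz":0},
  {"dx":0.0025,"dy":0,"dz":0.0017,"wx":0,"wy":0,"wz":0},
  {"dx":0.0025,"dy":0,"dz":0.0017,"wx":0,"wy":0,"wz":0},
])

```text
t: 4.7
position: [0.3969, -0.34, 0.0249]
tcp_rot: [-2.104, -1.667, -0.663]
force: [-0.4, -3.7, -0.1]
grip_width: 0.404
finger_force: 1.4
```

servo_tool([
  {"dx":0.0041,"dy":0.0004,"dz":0.0029,"wx":0.009,"wy":0,"wz":-0.013},
  {"dx":0.0041,"dy":0.0004,"dz":0.0029,"wx":0.009,"wy":0,"wz":-0.013},
  {"dx":0.0041,"dy":0.0004,"dz":0.0029,"wx":0.009,"wy":0,"wz":-0.013},
  {"dx":0.0041,"dy":0.0004,"dz":0.0029,"wx":0.009,"wy":0,"wz":-0.013},
  {"dx":0.0041,"dy":0.0004,"dz":0.0029,"wx":0.009,"wy":0,"wz":-0.013},
  {"dx":0.0041,"dy":0.0004,"dz":0.0029,"wx":0.009,"wy":0,"wz":-0.013},
  {"dx":0.0041,"dy":0.0004,"dz":0.0029,"wx":0.009,"wy":0,"wz":-0.013},
  {"dx":0.0041,"dy":0.0004,"dz":0.0029,"wx":0.009,"wy":0,"wz":-0.013},
])

```text
t: 5.7
position: [0.407, -0.3006, 0.0248]
tcp_rot: [-1.978, -1.784, -0.625]
force: [-0.2, -3.5, 1.0]
grip_width: 0.399
finger_force: 1.9
```

```bash
cat > look.py <<'E'
from h import *
import sys
n=sys.argv[1]
o,M=state();s=snap('side','s'+n);t=snap('top','t'+n)
f=np.array([M[0,0],M[1,0],0]);f/=np.linalg.norm(f)
d=np.array([.1021,.9948]);nn=np.array([.9948,-.1021]);O=np.array([.414,.0271])
c=o['position']+.052*f;print('est bottle',c[:2],'bay along',(c[:2]-O)@d,'lat(+x)',(c[:2]-O)@nn)
g=np.array([f[1],-f[0],0])
ims=[]
for cam,nm in((s,'s'),(t,'t')):
    im=cv2.imread(f'pics/{nm}{n}.png');q=proj(cam,[c[0],c[1],.08]).astype(int)
    x0=int(np.clip(q[0]-66,0,380));y0=int(np.clip(q[1]-50,0,284))
    im=cv2.resize(im[y0:y0+100,x0:x0+132],None,fx=3,fy=3,interpolation=cv2.INTER_CUBIC)
    P=lambda p:((proj(cam,p)-(x0,y0)+.5)*3).astype(int)
    cv2.polylines(im,[np.array([P([*(c+.033*(i*f+j*g))[:2],0]) for i,j in((1,1),(1,-1),(-1,-1),(-1,1))])],True,(0,0,255),1)
    cv2.polylines(im,[np.array([P([c[0]+.015*np.cos(v),c[1]+.015*np.sin(v),.17]) for v in np.linspace(0,6,16)])],True,(255,0,0),1)
    print(nm,'off',x0,y0);ims.append(im)
cv2.imwrite(f'pics/v{n}.png',np.hstack(ims))
E
python3 look.py 2
```

```text
t 5.7 p [ 0.407  -0.3006  0.0248] psi 5.89 lean 35.1 yz 0.0 F [-0.19 -3.49  1.02] w 0.4 j [-1.    0.7  -0.13  1.24  0.37  0.58]
est bottle [ 0.41233777 -0.24885049] bay along -0.27468525910606306 lat(+x) 0.026520961206578413
s off 160 171
t off 213 170
```

View pics/v2.png

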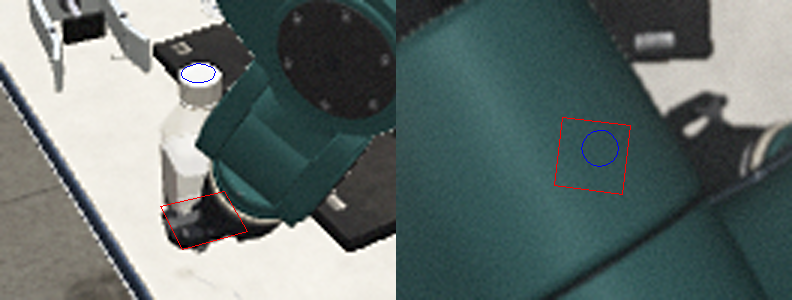

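The cap sits at crop (200,68) in the side view, within about 2 px of the prediction. The bottle is upright and square on the fingertips, and the top view is still blocked by the arm. I'll continue the arc.

servo_tool([
  {"dx":0.0041,"dy":0,"dz":0.0029,"wx":0.01,"wy":0,"wz":-0.0143},
  {"dx":0.0041,"dy":0,"dz":0.0029,"wx":0.01,"wy":0,"wz":-0.0143},
  {"dx":0.0041,"dy":0,"dz":0.0029,"wx":0.01,"wy":0,"wz":-0.0143},
  {"dx":0.0041,"dy":0,"dz":0.0029,"wx":0.01,"wy":0,"wz":-0.0143},
  {"dx":0.0041,"dy":0,"dz":0.0029,"wx":0.01,"wy":0,"wz":-0.0143},
  {"dx":0.0041,"dy":0,"dz":0.0029,"wx":0.01,"wy":0,"wz":-0.0143},
  {"dx":0.0041,"dy":0,"dz":0.0029,"wx":0.01,"wy":0,"wz":-0.0143},
  {"dx":0.0041,"dy":0,"dz":0.0029,"wx":0.01,"wy":0,"wz":-0.0143},
])

```text
t: 6.8
position: [0.4087, -0.2605, 0.0247]
tcp_rot: [-1.834, -1.902, -0.58]
force: [0.6, -4.6, 2.8]
grip_width: 0.399
finger_force: 2.5
```

```bash
cat >> look.py <<'E'
# cap: white blob near the prediction in the side view, ray at z=.17
q=proj(s,[c[0],c[1],.17]);im=s['color'];hs=cv2.cvtColor(im,cv2.COLOR_RGB2HSV)
w=14;x0,y0=(q-w).astype(int);g0=cv2.cvtColor(im,cv2.COLOR_RGB2GRAY)[y0:y0+2*w,x0:x0+2*w]
print('cap pred px',q.round(1),'mean cap patch',g0[10:18,10:18].mean())
E
python3 look.py 3
```

```text
t 6.8 p [ 0.4087 -0.2605  0.0247] psi -2.11 lean 35.1 yz 0.0 F [ 0.57 -4.56  2.77] w 0.4 j [-0.92  0.69 -0.17  1.24  0.34  0.52]
est bottle [ 0.40674684 -0.20850283] bay along -0.23511824283168986 lat(+x) 0.016839605321870756
s off 152 164
t off 198 172
cap pred px [217.6 188.1] mean cap patch 218.21875
```

servo_tool([
  {"dx":0.0043,"dy":0,"dz":0.0026,"wx":0.01,"wy":0,"wz":-0.0143},
  {"dx":0.0041,"dy":0,"dz":0.0029,"wx":0.01,"wy":0,"wz":-0.0143},
  {"dx":0.0041,"dy":0,"dz":0.0029,"wx":0.01,"wy":0,"wz":-0.0143},
  {"dx":0.0041,"dy":0,"dz":0.0029,"wx":0.01,"wy":0,"wz":-0.0143},
  {"dx":0.0041,"dy":0,"dz":0.0029,"wx":0,"wy":0,"wz":0},
  {"dx":0.0041,"dy":0,"dz":0.0029,"wx":0,"wy":0,"wz":0},
  {"dx":0.0041,"dy":0,"dz":0.0029,"wx":0,"wy":0,"wz":0},
  {"dx":0.0041,"dy":0,"dz":0.0029,"wx":0,"wy":0,"wz":0},
])

```text
t: 7.9
position: [0.4052, -0.2204, 0.0249]
tcp_rot: [-1.761, -1.957, -0.557]
force: [0.4, -2.0, -0.9]
grip_width: 0.402
finger_force: 1.1
```

```bash
python3 look.py 4
```

```text
t 7.9 p [ 0.4052 -0.2204  0.0249] psi -6.04 lean 35.1 yz 0.0 F [ 0.4  -1.98 -0.92] w 0.4 j [-0.87  0.66 -0.23  1.21  0.33  0.51]
est bottle [ 0.39971279 -0.16870922] bay along -0.1962497309788883 lat(+x) 0.00577920708735424
s off 144 157
t off 183 174
cap pred px [209.4 181.8] mean cap patch 244.390625
```

View pics/v4.png

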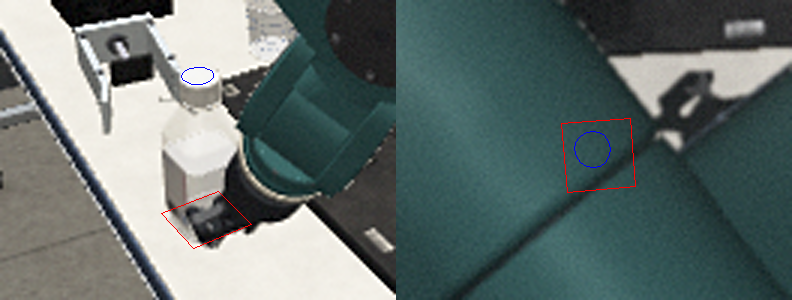

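The cap is at crop (200,70), about 1–2 px above the prediction, so the bottle is slightly farther ahead than estimated. It's upright, and the bay and pad are visible at crop (130,65).

```bash
python3 - <<'E'
from h import *
s=dict(np.load('pics/s4.npz'));d=np.array([.1021,.9948]);nn=np.array([.9948,-.1021]);O=np.array([.414,.0271])
for u,v in((144+200/3-.5,157+70/3-.5),(144+200/3-.5,157+72/3-.5)):
    c=ray(s,u,v,.17)[:2];print(c,(c-O)@d,(c-O)@nn)
E
```

```text
[ 0.40566023 -0.16045258] -0.18742879492854783 0.010852710419397506
[ 0.40426484 -0.16367372] -0.19077565585526832 0.009793456443079825
```

servo_tool([
  {"dx":0.0041,"dy":0,"dz":0.0029,"wx":0,"wy":0,"wz":0},
  {"dx":0.0041,"dy":0,"dz":0.0029,"wx":0,"wy":0,"wz":0},
  {"dx":0.0041,"dy":0,"dz":0.0029,"wx":0,"wy":0,"wz":0},
  {"dx":0.0041,"dy":0,"dz":0.0029,"wx":0,"wy":0,"wz":0},
  {"dx":0.0041,"dy":-0.0007,"dz":0.0029,"wx":-0.01,"wy":0,"wz":0.0143},
  {"dx":0.0041,"dy":-0.0007,"dz":0.0029,"wx":-0.01,"wy":0,"wz":0.0143},
  {"dx":0.0041,"dy":-0.0007,"dz":0.0029,"wx":-0.01,"wy":0,"wz":0.0143},
  {"dx":0.0041,"dy":-0.0007,"dz":0.0029,"wx":-0.01,"wy":0,"wz":0.0143},
])

```text
t: 9.0
position: [0.3988, -0.1807, 0.0248]
tcp_rot: [-1.836, -1.901, -0.58]
force: [0.2, -5.9, 4.2]
grip_width: 0.401
finger_force: 2.8
```

servo_tool([
  {"dx":0.0041,"dy":-0.0007,"dz":0.0029,"wx":-0.01,"wy":0,"wz":0.0143},
  {"dx":0.0041,"dy":-0.0007,"dz":0.0029,"wx":-0.01,"wy":0,"wz":0.0143},
  {"dx":0.0041,"dy":-0.0007,"dz":0.0029,"wx":-0.01,"wy":0,"wz":0.0143},
  {"dx":0.0041,"dy":-0.0007,"dz":0.0029,"wx":-0.01,"wy":0,"wz":0.0143},
  {"dx":0.0041,"dy":-0.0007,"dz":0.0029,"wx":-0.01,"wy":0,"wz":0.0143},
  {"dx":0.0041,"dy":-0.0007,"dz":0.0029,"wx":-0.01,"wy":0,"wz":0.0143},
])

```text
t: 9.75
position: [0.3949, -0.1507, 0.0247]
tcp_rot: [-1.944, -1.813, -0.614]
force: [-1.1, -7.0, 5.6]
grip_width: 0.398
finger_force: 3.3
```

```bash
python3 look.py 5
```

```text
t 9.75 p [ 0.3949 -0.1507  0.0247] psi 4.01 lean 35.0 yz 0.0 F [-1.09 -7.    5.63] w 0.4 j [-0.84  0.55 -0.46  1.02  0.43  0.7 ]
est bottle [ 0.39848722 -0.0988095 ] bay along -0.12683862604352175 lat(+x) -0.002576756126162086
s off 135 146
t off 157 174
cap pred px [199.4 170.4] mean cap patch 244.84375
```

View pics/v5.png

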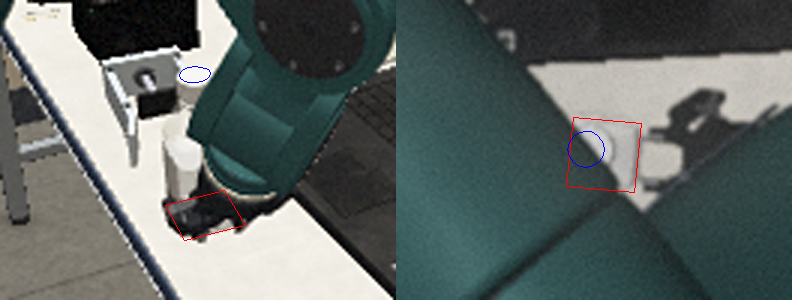

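The top view shows the bottle's shoulder and cap at crop (600,150), matching the predicted box with a small lateral offset of about -2 mm. Fz has risen, so the fingertip is probably grazing the bench. I'll raise the tool 2 mm and finish squaring the bottle.

servo_tool([
  {"dx":0.0012,"dy":0,"dz":-0.0016,"wx":0,"wy":0,"wz":0},
  {"dx":0.0041,"dy":0,"dz":0.0029,"wx":-0.01,"wy":0,"wz":0.0143},
  {"dx":0.0041,"dy":0,"dz":0.0029,"wx":-0.009,"wy":0,"wz":0.013},
  {"dx":0.0041,"dy":0.0002,"dz":0.0029,"wx":0,"wy":0,"wz":0},
  {"dx":0.0041,"dy":0.0002,"dz":0.0029,"wx":0,"wy":0,"wz":0},
  {"dx":0.0041,"dy":0.0002,"dz":0.0029,"wx":0,"wy":0,"wz":0},
  {"dx":0.0041,"dy":0.0002,"dz":0.0029,"wx":0,"wy":0,"wz":0},
  {"dx":0.0041,"dy":0.0002,"dz":0.0029,"wx":0,"wy":0,"wz":0},
])

```text
t: 10.85
position: [0.3994, -0.1157, 0.0265]
tcp_rot: [-1.977, -1.784, -0.625]
force: [-1.1, -5.5, 4.5]
grip_width: 0.402
finger_force: 2.8
```

```bash
python3 look.py 6
```

```text
t 10.85 p [ 0.3994 -0.1157  0.0265] psi 5.86 lean 35.0 yz 0.0 F [-1.08 -5.53  4.48] w 0.4 j [-0.79  0.51 -0.52  0.95  0.46  0.79]
est bottle [ 0.4046819 -0.0639547] bay along -0.09153259305152323 lat(+x) 2.703882473579851e-05
s off 132 139
t off 144 171
cap pred px [196.9 164.5] mean cap patch 173.328125
```

View pics/v6.png

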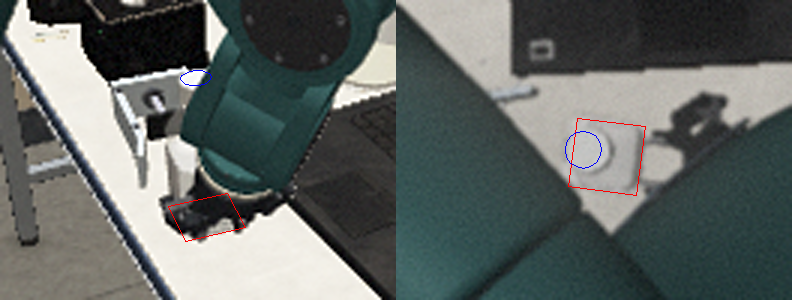

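The top view shows the bottle square in the predicted box, at crop (607,157). The cap reads near (594,152), a little behind the prediction. Fz suggests the finger is sticking to the face and pressing down, so I'll back off to release it and then measure the bottle standing free.

servo_tool([
  {"dx":-0.0041,"dy":0,"dz":-0.0029,"wx":0,"wy":0,"wz":0},
  {"dx":-0.0082,"dy":0,"dz":-0.0057,"wx":0,"wy":0,"wz":0},
  {"dx":0,"dy":0,"dz":0,"wx":0,"wy":0,"wz":0},
  {"dx":0,"dy":0,"dz":0,"wx":0,"wy":0,"wz":0},
])

```text
t: 11.45
position: [0.3975, -0.1309, 0.0264]
tcp_rot: [-1.977, -1.783, -0.625]
force: [0.1, 0.7, 0.2]
grip_width: 0.396
finger_force: 0.0
```

```bash
python3 - <<'E'
from h import *
o,M=state();t=snap('top','t7')
x0,y0=170,190
def crop(n):
    im=cv2.imread(f'pics/{n}.png');im=cv2.resize(im[y0:y0+60,x0:x0+80],None,fx=6,fy=6,interpolation=cv2.INTER_CUBIC)
    return cv2.convertScaleAbs(im,alpha=1.6,beta=-110)
c=np.array([.4047,-.064]);th=np.radians(5.87);f=np.array([np.sin(th),np.cos(th)]);g=np.array([f[1],-f[0]])
a=crop('t6');b=crop('t7')
P=lambda p:((proj(t,p)-(x0,y0)+.5)*6).astype(int)
cv2.polylines(b,[np.array([P([*(c+.033*(i*f+j*g)),0]) for i,j in((1,1),(1,-1),(-1,-1),(-1,1))])],True,(0,0,255),1)
cv2.drawMarker(b,tuple(P([*c,.17])),(255,0,0));cv2.imwrite('pics/v7.png',np.hstack([a[:,:400],b[:,:400]]))
E
```

```text
t 11.45 p [ 0.3975 -0.1309  0.0264] psi 5.91 lean 35.1 yz -0.0 F [0.14 0.67 0.16] w 0.4 j [-0.81  0.53 -0.5   0.97  0.45  0.76]
```

View pics/v7.png

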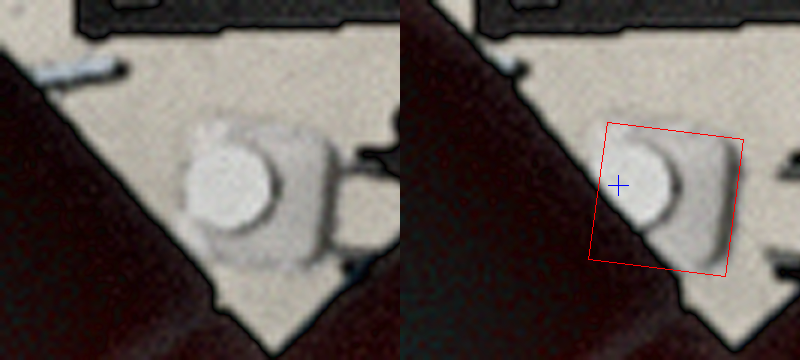

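The bottle stands free, upright and unchanged between the two frames, with the cap at crop (230,186) and a rear edge parallel to the bay. The force reads zero again. I'll re-approach and push it in along the bay axis.

servo_tool([
  {"dx":0.0041,"dy":0,"dz":0.0029,"wx":0,"wy":0,"wz":0},
  {"dx":0.0041,"dy":0,"dz":0.0028,"wx":0,"wy":0,"wz":0},
  {"dx":0.0041,"dy":0,"dz":0.0029,"wx":0,"wy":0,"wz":0},
  {"dx":0.0041,"dy":0,"dz":0.0028,"wx":0,"wy":0,"wz":0},
  {"dx":0.0041,"dy":0,"dz":0.0029,"wx":0,"wy":0,"wz":0},
  {"dx":0.0041,"dy":0,"dz":0.0028,"wx":0,"wy":0,"wz":0},
  {"dx":0.0041,"dy":0,"dz":0.0029,"wx":0,"wy":0,"wz":0},
  {"dx":0.0041,"dy":0,"dz":0.0028,"wx":0,"wy":0,"wz":0},
])

```text
t: 12.5
position: [0.4017, -0.0907, 0.0266]
tcp_rot: [-1.977, -1.784, -0.625]
force: [-1.1, -2.7, -0.5]
grip_width: 0.406
finger_force: 1.2
```

```bash
python3 look.py 8
```

```text
t 12.5 p [ 0.4017 -0.0907  0.0266] psi 5.88 lean 35.1 yz -0.0 F [-1.08 -2.67 -0.52] w 0.41 j [-0.74  0.5  -0.56  0.91  0.48  0.83]
est bottle [ 0.40705774 -0.03897409] bay along -0.06643931329710716 lat(+x) -0.0001599959454153035
s off 130 135
t off 135 170
cap pred px [194.5 160.6] mean cap patch 139.578125
```

servo_tool([
  {"dx":0.0041,"dy":0,"dz":0.0029,"wx":0,"wy":0,"wz":0},
  {"dx":0.0041,"dy":0,"dz":0.0028,"wx":0,"wy":0,"wz":0},
  {"dx":0.0041,"dy":0,"dz":0.0029,"wx":0,"wy":0,"wz":0},
  {"dx":0.0041,"dy":0,"dz":0.0029,"wx":0,"wy":0,"wz":0},
  {"dx":0.0033,"dy":0,"dz":0.0023,"wx":0,"wy":0,"wz":0},
  {"dx":0.0033,"dy":0,"dz":0.0023,"wx":0,"wy":0,"wz":0},
  {"dx":0.0025,"dy":0,"dz":0.0017,"wx":0,"wy":0,"wz":0},
  {"dx":0.0025,"dy":0,"dz":0.0017,"wx":0,"wy":0,"wz":0},
])

```text
t: 13.6
position: [0.4052, -0.0569, 0.0267]
tcp_rot: [-1.977, -1.784, -0.624]
force: [-0.0, -3.3, -0.5]
grip_width: 0.398
finger_force: 1.3
```

servo_tool([
  {"dx":0.0025,"dy":0,"dz":0.0017,"wx":0,"wy":0,"wz":0},
  {"dx":0.0025,"dy":0,"dz":0.0018,"wx":0,"wy":0,"wz":0},
  {"dx":0.0025,"dy":0,"dz":0.0017,"wx":0,"wy":0,"wz":0},
  {"dx":0.0025,"dy":0,"dz":0.0018,"wx":0,"wy":0,"wz":0},
  {"dx":0.0025,"dy":0,"dz":0.0017,"wx":0,"wy":0,"wz":0},
  {"dx":0.0025,"dy":0,"dz":0.0018,"wx":0,"wy":0,"wz":0},
  {"dx":0.0025,"dy":0,"dz":0.0018,"wx":0,"wy":0,"wz":0},
])

```text
t: 14.48
position: [0.4074, -0.0356, 0.0267]
tcp_rot: [-1.977, -1.784, -0.625]
force: [-1.2, -2.4, -0.8]
grip_width: 0.399
finger_force: 1.3
```

```bash
python3 look.py 9
```

```text
t 14.47 p [ 0.4074 -0.0356  0.0267] psi 5.88 lean 35.1 yz -0.0 F [-1.22 -2.44 -0.78] w 0.4 j [-0.64  0.46 -0.63  0.83  0.52  0.94]
est bottle [0.41275141 0.01610712] bay along -0.011063193142715713 lat(+x) -0.000119724064995624
s off 125 127
t off 114 168
cap pred px [189.6 152.3] mean cap patch 113.640625
```

servo_tool([
  {"dx":0.0016,"dy":0,"dz":0.0011,"wx":0,"wy":0,"wz":0},
  {"dx":0.0016,"dy":0,"dz":0.0011,"wx":0,"wy":0,"wz":0},
  {"dx":0.0016,"dy":0,"dz":0.0011,"wx":0,"wy":0,"wz":0},
  {"dx":0,"dy":0,"dz":0,"wx":0,"wy":0,"wz":0},
])

```text
t: 15.08
position: [0.408, -0.0298, 0.0268]
tcp_rot: [-1.977, -1.784, -0.625]
force: [0.1, -1.2, -0.6]
grip_width: 0.4
finger_force: 0.5
```

servo_tool([
  {"dx":0.0016,"dy":0,"dz":0.0012,"wx":0,"wy":0,"wz":0},
  {"dx":0.0016,"dy":0,"dz":0.0011,"wx":0,"wy":0,"wz":0},
  {"dx":0,"dy":0,"dz":0,"wx":0,"wy":0,"wz":0},
])

```text
t: 15.45
position: [0.4084, -0.0259, 0.0268]
tcp_rot: [-1.977, -1.784, -0.625]
force: [0.6, -1.3, -0.3]
grip_width: 0.4
finger_force: 0.6
```

servo_tool([
  {"dx":0.0012,"dy":0,"dz":0.0009,"wx":0,"wy":0,"wz":0},
  {"dx":0.0012,"dy":0,"dz":0.0009,"wx":0,"wy":0,"wz":0},
  {"dx":0.0012,"dy":0,"dz":0.0008,"wx":0,"wy":0,"wz":0},
])

```text
t: 15.82
position: [0.4089, -0.0217, 0.0267]
tcp_rot: [-1.977, -1.784, -0.625]
force: [-0.6, -3.6, 0.4]
grip_width: 0.401
finger_force: 1.9
```

servo_tool([
  {"dx":0.0012,"dy":0,"dz":0.0009,"wx":0,"wy":0,"wz":0},
  {"dx":0.0012,"dy":0,"dz":0.0008,"wx":0,"wy":0,"wz":0},
])

```text
t: 16.08
position: [0.4092, -0.0187, 0.0267]
tcp_rot: [-1.977, -1.784, -0.625]
force: [-0.4, -4.3, 1.5]
grip_width: 0.4
finger_force: 2.0
```

servo_tool([
  {"dx":0.0009,"dy":0,"dz":0.0005,"wx":0,"wy":0,"wz":0},
  {"dx":0.0009,"dy":0,"dz":0.0005,"wx":0,"wy":0,"wz":0},
])

```text
t: 16.32
position: [0.4093, -0.0166, 0.0268]
tcp_rot: [-1.977, -1.784, -0.624]
force: [0.0, -1.8, -0.7]
grip_width: 0.399
finger_force: 1.2
```

servo_tool([
  {"dx":0.0009,"dy":0,"dz":0.0005,"wx":0,"wy":0,"wz":0},
  {"dx":0.0009,"dy":0,"dz":0.0005,"wx":0,"wy":0,"wz":0},
])

```text
t: 16.58
position: [0.4095, -0.0146, 0.0271]
tcp_rot: [-1.977, -1.784, -0.624]
force: [-0.1, -2.5, -1.7]
grip_width: 0.398
finger_force: 1.1
```

servo_tool([
  {"dx":0.0008,"dy":0,"dz":0.0006,"wx":0,"wy":0,"wz":0},
  {"dx":0.0008,"dy":0,"dz":0.0006,"wx":0,"wy":0,"wz":0},
])

```text
t: 16.82
position: [0.4098, -0.0126, 0.027]
tcp_rot: [-1.977, -1.784, -0.624]
force: [-0.8, -2.0, -1.0]
grip_width: 0.398
finger_force: 1.1
```

servo_tool([
  {"dx":0.0008,"dy":0,"dz":0.0006,"wx":0,"wy":0,"wz":0},
  {"dx":0.0008,"dy":0,"dz":0.0006,"wx":0,"wy":0,"wz":0},
])

```text
t: 17.08
position: [0.41, -0.0106, 0.027]
tcp_rot: [-1.977, -1.784, -0.625]
force: [-0.7, -1.5, -1.1]
grip_width: 0.4
finger_force: 1.1
```

servo_tool([
  {"dx":0.0008,"dy":0,"dz":0.0006,"wx":0,"wy":0,"wz":0},
  {"dx":0.0008,"dy":0,"dz":0.0006,"wx":0,"wy":0,"wz":0},
])

```text
t: 17.32
position: [0.4102, -0.0087, 0.0269]
tcp_rot: [-1.977, -1.784, -0.625]
force: [-0.0, -1.9, -1.1]
grip_width: 0.401
finger_force: 1.1
```

servo_tool([
  {"dx":0.0008,"dy":0,"dz":0.0006,"wx":0,"wy":0,"wz":0},
  {"dx":0.0008,"dy":0,"dz":0.0006,"wx":0,"wy":0,"wz":0},
])

```text
t: 17.58
position: [0.4104, -0.0067, 0.0268]
tcp_rot: [-1.977, -1.784, -0.625]
force: [-0.2, -2.6, -1.1]
grip_width: 0.4
finger_force: 1.2
```

servo_tool([
  {"dx":0.0008,"dy":0,"dz":0.0006,"wx":0,"wy":0,"wz":0},
  {"dx":0.0008,"dy":0,"dz":0.0006,"wx":0,"wy":0,"wz":0},
])

```text
t: 17.82
position: [0.4106, -0.0047, 0.0268]
tcp_rot: [-1.977, -1.784, -0.625]
force: [0.1, -3.5, -0.1]
grip_width: 0.396
finger_force: 1.3
```

servo_tool([
  {"dx":0.0008,"dy":0,"dz":0.0006,"wx":0,"wy":0,"wz":0},
  {"dx":0.0008,"dy":0,"dz":0.0005,"wx":0,"wy":0,"wz":0},
])

```text
t: 18.08
position: [0.4108, -0.0028, 0.0268]
tcp_rot: [-1.977, -1.784, -0.625]
force: [-0.5, -3.2, -0.9]
grip_width: 0.403
finger_force: 1.3
```

servo_tool([
  {"dx":0.0008,"dy":0,"dz":0.0006,"wx":0,"wy":0,"wz":0},
  {"dx":0.0008,"dy":0,"dz":0.0006,"wx":0,"wy":0,"wz":0},
])

```text
t: 18.32
position: [0.411, -0.0008, 0.0267]
tcp_rot: [-1.977, -1.784, -0.625]
force: [-0.1, -2.9, 0.5]
grip_width: 0.401
finger_force: 1.5
```

```bash
python3 look.py 10
```

```text
t 18.32 p [ 0.411  -0.0008  0.0267] psi 5.87 lean 35.1 yz 0.0 F [-0.12 -2.93  0.49] w 0.4 j [-0.56  0.44 -0.67  0.77  0.54  1.02]
est bottle [0.41633947 0.05095616] bay along 0.02397096691446019 lat(+x) -0.00010840486726147893
s off 122 121
t off 102 166
cap pred px [186.6 147.4] mean cap patch 101.46875
```

servo_tool([
  {"dx":0.0008,"dy":0,"dz":0.0006,"wx":0,"wy":0,"wz":0},
  {"dx":0.0008,"dy":0,"dz":0.0005,"wx":0,"wy":0,"wz":0},
])

```text
t: 18.68
position: [0.4112, 0.0011, 0.0268]
tcp_rot: [-1.977, -1.784, -0.625]
force: [-0.6, -3.3, -0.7]
grip_width: 0.399
finger_force: 1.5
```

servo_tool([
  {"dx":0.0008,"dy":0,"dz":0.0006,"wx":0,"wy":0,"wz":0},
  {"dx":0.0008,"dy":0,"dz":0.0005,"wx":0,"wy":0,"wz":0},
])

```text
t: 18.92
position: [0.4114, 0.0031, 0.0268]
tcp_rot: [-1.977, -1.784, -0.624]
force: [-0.3, -3.7, -0.4]
grip_width: 0.401
finger_force: 1.9
```

servo_tool([
  {"dx":0.0008,"dy":0,"dz":0.0006,"wx":0,"wy":0,"wz":0},
  {"dx":0.0008,"dy":0,"dz":0.0005,"wx":0,"wy":0,"wz":0},
])

```text
t: 19.18
position: [0.4117, 0.0048, 0.0267]
tcp_rot: [-1.977, -1.785, -0.624]
force: [-1.2, -6.8, -0.9]
grip_width: 0.4
finger_force: 3.3
```

Pad contact: the force is up about 4 N. I'll go on in small steps.

servo_tool([
  {"dx":0.0008,"dy":0,"dz":0.0006,"wx":0,"wy":0,"wz":0},
  {"dx":0,"dy":0,"dz":0,"wx":0,"wy":0,"wz":0},
])

```text
t: 19.42
position: [0.4119, 0.0056, 0.0267]
tcp_rot: [-1.978, -1.785, -0.624]
force: [-0.1, -7.0, 1.4]
grip_width: 0.401
finger_force: 3.6
```

servo_tool([
  {"dx":0.0007,"dy":0,"dz":0.0004,"wx":0,"wy":0,"wz":0},
  {"dx":0,"dy":0,"dz":0,"wx":0,"wy":0,"wz":0},
])

```text
t: 19.68
position: [0.412, 0.0063, 0.0268]
tcp_rot: [-1.978, -1.785, -0.624]
force: [-1.5, -8.3, -0.3]
grip_width: 0.401
finger_force: 4.1
```

servo_tool([
  {"dx":0.0004,"dy":0,"dz":0.0003,"wx":0,"wy":0,"wz":0},
  {"dx":0,"dy":0,"dz":0,"wx":0,"wy":0,"wz":0},
])

```text
t: 19.92
position: [0.412, 0.0067, 0.0267]
tcp_rot: [-1.978, -1.785, -0.624]
force: [-0.5, -8.9, 1.3]
grip_width: 0.403
finger_force: 4.8
```

The force is about 6 N above sliding. Now I'll let go slowly.

servo_tool([
  {"dx":-0.0003,"dy":0,"dz":-0.0002,"wx":0,"wy":0,"wz":0},
  {"dx":-0.0003,"dy":0,"dz":-0.0002,"wx":0,"wy":0,"wz":0},
  {"dx":-0.0003,"dy":0,"dz":-0.0002,"wx":0,"wy":0,"wz":0},
  {"dx":-0.0003,"dy":0,"dz":-0.0002,"wx":0,"wy":0,"wz":0},
  {"dx":-0.0003,"dy":0,"dz":-0.0002,"wx":0,"wy":0,"wz":0},
  {"dx":-0.0003,"dy":0,"dz":-0.0002,"wx":0,"wy":0,"wz":0},
  {"dx":-0.0003,"dy":0,"dz":-0.0002,"wx":0,"wy":0,"wz":0},
  {"dx":-0.0003,"dy":0,"dz":-0.0002,"wx":0,"wy":0,"wz":0},
])

```text
t: 20.92
position: [0.4115, 0.0045, 0.0268]
tcp_rot: [-1.977, -1.784, -0.625]
force: [-0.5, -0.5, -0.2]
grip_width: 0.4
finger_force: 0.3
```

servo_tool([
  {"dx":-0.0003,"dy":0,"dz":-0.0002,"wx":0,"wy":0,"wz":0},
  {"dx":-0.0003,"dy":0,"dz":-0.0002,"wx":0,"wy":0,"wz":0},
  {"dx":-0.0003,"dy":0,"dz":-0.0002,"wx":0,"wy":0,"wz":0},
  {"dx":-0.0003,"dy":0,"dz":-0.0002,"wx":0,"wy":0,"wz":0},
  {"dx":-0.0003,"dy":0,"dz":-0.0002,"wx":0,"wy":0,"wz":0},
  {"dx":-0.0003,"dy":0,"dz":-0.0002,"wx":0,"wy":0,"wz":0},
  {"dx":-0.0003,"dy":0,"dz":-0.0002,"wx":0,"wy":0,"wz":0},
  {"dx":-0.0003,"dy":0,"dz":-0.0002,"wx":0,"wy":0,"wz":0},
])

```text
t: 21.92
position: [0.4113, 0.0015, 0.0267]
tcp_rot: [-1.977, -1.784, -0.625]
force: [-0.1, 0.2, 0.1]
grip_width: 0.402
finger_force: 0.0
```

Released. I'll retreat along the push line to get well clear, then check numerically.

servo_tool([
  {"dx":-0.0082,"dy":0,"dz":-0.0057,"wx":0,"wy":0,"wz":0},
  {"dx":-0.0123,"dy":0,"dz":-0.0086,"wx":0,"wy":0,"wz":0},
  {"dx":-0.0164,"dy":0,"dz":-0.0115,"wx":0,"wy":0,"wz":0},
  {"dx":-0.0164,"dy":0,"dz":-0.0115,"wx":0,"wy":0,"wz":0},
  {"dx":-0.0164,"dy":0,"dz":-0.0115,"wx":0,"wy":0,"wz":0},
  {"dx":-0.0164,"dy":0,"dz":-0.0115,"wx":0,"wy":0,"wz":0},
  {"dx":-0.0164,"dy":0,"dz":-0.0115,"wx":0,"wy":0,"wz":0},
  {"dx":-0.0164,"dy":0,"dz":-0.0115,"wx":0,"wy":0,"wz":0},
])

```text
t: 22.92
position: [0.3962, -0.1443, 0.0265]
tcp_rot: [-1.977, -1.784, -0.625]
force: [0.1, 1.2, -0.7]
grip_width: 0.401
finger_force: 0.0
```

servo_tool([
  {"dx":-0.02,"dy":0,"dz":-0.02,"wx":0,"wy":0,"wz":0},
  {"dx":-0.02,"dy":0,"dz":-0.03,"wx":0,"wy":0,"wz":0},
  {"dx":-0.02,"dy":0,"dz":-0.03,"wx":0,"wy":0,"wz":0},
  {"dx":-0.02,"dy":0,"dz":-0.03,"wx":0,"wy":0,"wz":0},
  {"dx":0,"dy":0,"dz":0,"wx":0,"wy":0,"wz":0},
  {"dx":0,"dy":0,"dz":0,"wx":0,"wy":0,"wz":0},
])

```text
t: 23.68
position: [0.383, -0.2706, 0.0703]
tcp_rot: [-1.977, -1.783, -0.625]
force: [-0.3, 0.9, -0.4]
grip_width: 0.401
finger_force: 0.0
```

```bash
python3 - <<'E'
from h import *
state();t=snap('top','tend');s=snap('side','send')
O=np.array([.414,.0271]);d=np.array([.1021,.9948]);nn=np.array([.9948,-.1021])
for c,nm in((t,'t'),(s,'s')):
    c0=dict(np.load(f'pics/{nm}0.npz'))
    for n,p in(('beaker',(.685,-.448,.035)),('vial',(.57,-.456,.034)),('foil',(.589,-.542,.02))):
        u,v=proj(c,p).astype(int);D=np.abs(c['color'][v-12:v+12,u-12:u+12].astype(int)-c0['color'][v-12:v+12,u-12:u+12]).mean();print(nm,n,'diff',D.round(1))
p=O+d*.028
for c in(t,s):
    q=proj(c,[*p,.17]);print('cap pred',q)
    u,v=q.astype(int);g=cv2.cvtColor(c['color'],cv2.COLOR_RGB2GRAY)[v-14:v+14,u-14:u+14]
    print(g[::3,::2])
g=cv2.medianBlur(cv2.cvtColor(t['color'],cv2.COLOR_RGB2GRAY),3)
u0,v0=proj(t,[*p,.17]).astype(int);roi=cv2.resize(g[v0-25:v0+25,u0-25:u0+25],None,fx=4,fy=4,interpolation=cv2.INTER_CUBIC)
h=cv2.HoughCircles(roi,cv2.HOUGH_GRADIENT,1.5,200,param1=80,param2=15,minRadius=20,maxRadius=36)
if h is not None:
    x,y,r=h[0][0];u,v=u0-25+x/4,v0-25+y/4;w=ray(t,u,v,.17)[:2];print('cap',u,v,r/4,w,'along',(w-O)@d,'lat',(w-O)@nn)
E
```

```text
t 23.68 p [ 0.383  -0.2706  0.0703] psi 5.9 lean 35.1 yz -0.0 F [-0.3   0.93 -0.36] w 0.4 j [-1.    0.6  -0.2   1.28  0.37  0.58]
t beaker diff 31.8
t vial diff 33.5
t foil diff 32.9
s beaker diff 0.9
s vial diff 1.2
s foil diff 1.1
cap pred [158.22903284 214.52566991]
[[163 174 191 179 183 190 187 192 189 190 184 180 128 172]
 [198 190 191 186 182 175 168 167 157 146 154 148 107 145]
 [190 195 194 186 191 192 195 180 183 190 199 201 189 182]
 [186 189 186 190 188 188 199 206 202 205 184 139 183 124]
 [166 172 168 173 168 202 201 203 204 208 208 168  86  90]
 [153 155 151 153 167 206 205 201 201 205 149  85  93  90]
 [187 186 184 187 183 207 206 202 198 133  86  89  86  89]
 [181 183 186 184 183 184 178 192 105  83  83  80  85  86]
 [187 185 182 183 179 183 138  84  79  83  84  90  82  86]
 [180 177 183 176 167 119  86  85  83  78  79  80  83  80]]
cap pred [186.31979907 146.7921035 ]
[[ 33  31  23  31  28  44  25  27  27  29  32   9  27  24]
 [151 194 198  65  22  26  27  16  28  31  25  60 144  49]
 [212 243 156  95 134  24  21  28  21  26  22  25  30  85]
 [ 19  33  52  45  25  26  28  38 117 121  55  28   3   1]
 [ 25  73  58  85  18  18   0   0   0   0   5  18  11   1]
 [ 11   6   2  12  95 255 248 246 247 249 255  13   7  14]
 [ 10  15   4   4  53 135 160 164 154 134 130   6  20  10]
 [  4  13   9  15   5 137 133 137 138 140 124   1   5   4]
 [ 14   9  18   6  83 184 205 206 212 200 235   0  10   9]
 [  6  14  19  89 226 220 227 229 223 223 227 237   0   0]]
cap 157.9375 211.3125 7.5125 [0.42482182 0.05606498] along 0.029919270325598015 lat 0.007808219661250641
```

```bash
python3 -c "
from bench import order
print(order.job_done())"
```

```text
the job is handed in; nothing more can be done
None
```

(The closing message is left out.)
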